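# Gap-check spacer: fit it and hold the clamp plate down

### The arm

A 6-joint arm with a two-finger parallel gripper is mounted at the origin on the work surface. World frame = base frame: x ahead of the robot, y to its left, z up, the work surface at z = 0. Lengths are in mm, angles in degrees, forces in N, time in s.
With the tool pointing down it reaches from about 300 to 850 mm from the base axis. Payload 4.2 kg.
Tool frame: the origin (TCP) lies midway between the tips of the shut fingers; the grasp point (between the pads) lies 19 mm behind it (env.grip_depth is the distance from the TCP to the grasp point, in mm); z points along the fingers, y is the line along which they close (so a half turn about z gives the same grasp; the last joint's range is limited). The gripper opens to 91 mm and grips with 3 to 60 N. Pads are 32 mm wide; open, the fingers measure 118 mm over their backs; the gripper's body (76 mm by 178 mm) begins 60 mm behind the grasp point.
Start: joints at [68.87, 18.312, 89.639, -0, 72.044, -1.146], TCP at [196.521, 540.391, 213.976] pointing down, gripper open.
Joint ranges: [-177.97, 177.97], [-48.28, 115.42], [12.27, 149.76], [-77.06, 257.06], [2.81, 150.46], [-146.56, 146.56]. Speed limits (degrees/s): [147.25, 147.25, 180, 180, 180, 180].

### API

Orientations are given as [roll, pitch, yaw] about the fixed x, y, z axes, in that order (R = Rz(yaw) Ry(pitch) Rx(roll)).
In Python, from workcell import env, eyes gives the robot as it stands.
- The arm moves only by the tool send_rows, never from a script. Its argument "motion" is a list of rows, each a list of 7 numbers: the shift along the world's x, y, z normalised to -1 to 1, where 1 is 0.5 m, then the turn, a rotation vector about the world's x, y, z normalised to -1 to 1, where 1 is 60 degrees, then the opening, from -1 (shut) to 1 (fully open). A call has 1 to 20 rows; each row is the pose to reach, as a shift and turn from the pose commanded when the call began; what a row does not reach only later rows make up. A row lasts 1/8 s, in which the tool goes at most 62.5 mm and 10.7 degrees, less where a joint would pass 70% of its speed; a pose out of reach is approached as far as the arm can. A call with a number of a shift or a turn outside -1 to 1 is refused whole. A call with a gripper value outside its range is refused whole. The fingers move at their own pace and stop on an object; "squeeze" is the grip in N (left out, the last holds). Time passes only in rows, so rows that repeat a pose let the fingers close. It gives the time, the measured TCP pose, the force, the opening and the grip force at its end, in the units of the state.
- env.state(): the state, without advancing time (a new reading comes with each control period).
- eyes.grab_frame(name): name is "scene" or "top" or "wrist"; returns a dict with "pixels" (420x560x3 uint8, red, green, blue), "depth" (420x560 float32, mm along the optical axis (not along the pixel's ray), 0 where there is no reading), "fx", "fy", "cx", "cy" (pixels), "R" (3x3) and "t" (3): a world point X has camera coordinates R X + t; the wrist camera has in their place "T_tool_cam" (4x4, takes a point from camera to tool coordinates, whose origin is the TCP and whose axes are the flange's). Camera axes: x right, y down, z forward; pixel columns grow to the right and rows downward; lengths in mm; the calibration is good to about 2 mm. A picture is of the moment at which its call begins: read the wrist's pose just before it.
- env.job_done(): hands the job in; it is judged then, once.
The state is a dict: "time_s": time; "qpos": joint angles; "qvel": joint speeds; "effort": joint torques, N m; "ee_pos": TCP position; "ee_rot": TCP orientation; "force": force on the tool from outside, world axes, zero at the start; "torque": the same for the moment, N m; "gripper_width": finger opening in mm; "gripper_force": force on a finger pad.
Only numpy, scipy, OpenCV 4.12 (cv2) and the standard library are available. Lean on these libraries where they do the work, as an engineer would, in place of code of your own. Each camera call takes 0.05 s, during which the arm holds its last target. There are 200 camera calls.

### The job

Of the three gap-check stations, find the one whose gap under the yellow clamp plate is wide enough for the orange spacer; set the spacer on that station's narrow rail and slide it straight in, nose first, until the nose is at the back stop, lying flat and square on the rail. Then let go of it and press that clamp plate down by its rubber pad until it sits flush on the spacer, and finish while still holding it pressed with light pressure. Do not push down the other two clamp plates or disturb the other things on the shelf.

Things in the scene. Friction and masses are not known exactly. Their poses are not given: they have to be found in the camera images.
- spacer_tab (a point): Loose orange aluminium spacer, about 0.16 kg: flat tongue 90 x 30 x 12 mm with an upright tab near its tail, 20 mm thick (x), 30 mm wide (y), rising to 56 mm above the underside. The point is in the middle of the tab, 36 mm above the underside; +x points along the tongue to its nose, 73 mm ahead of the point; the tail is 17 mm behind it.
- spacer: The same spacer; origin on the underside, 33 mm ahead of the tab's centre and 40 mm behind the nose.
- seat_a (a point): Rail seat of gap-check station a. Blue base 120 x 110 mm carrying a narrow steel rail (34 mm wide, top 50 mm above the shelf). Origin on the rail's top, midway under the clamp plate; +x along the rail to the dark back stop, z up. Rail from x = -68 to the stop's face at +27 mm; stop 8 mm high. Guide pins at y = +-42 mm, tops 18 mm above the clamp plate's underside.
- plate_a: Yellow clamp plate: 40 mm along the rail (x -20 to +20), 104 mm across, 10 mm thick, round black rubber pad (32 mm across, 6 mm high) on top. Origin: centre of its UNDERSIDE, so its height over the seat is the gap. Springs hold it up; it moves straight down only, to 18 mm, at 1.2 N plus 0.4 N per mm. Gaps are 6 to 22 mm; only one exceeds the spacer's thickness.
- seat_b (a point): Rail seat of gap-check station b. Built like station a, except the gap.
- plate_b: Yellow sprung clamp plate of station b, same as plate_a but at its own height.
- seat_c (a point): Rail seat of gap-check station c. Built like station a, except the gap.
- plate_c: Yellow sprung clamp plate of station c, same as plate_a but at its own height.
- right_angle_coupler: Bystander: rusty right-angle coupler, about 100 x 100 x 126 mm; origin at the underside.
- swivel_coupler: Bystander: zinc swivel coupler, about 100 x 100 x 126 mm; origin at the underside.
- sleeve_coupler: Bystander: grey cast sleeve coupler, a tube 160 mm long, 60 mm across, lying down; origin at the underside.
- end_cap: Bystander: red plastic end cap, 54 mm across, 36 mm high; origin at the underside.
- canister: Bystander: squat steel screw-top canister, 100 mm across, 82 mm high, knurled lid; origin at the underside.
- spanner: Bystander: spanner 220 mm long, lying flat; origin at the underside.
Not all that is in view belongs to the job. There is more than one size of the spacer; the job needs the largest.

How it is judged:
By the outcome, as a careful person would: the job done as asked, in the order asked, and still so for the second after the job is handed in, while the arm keeps its last pose, push and grip.
It also fails if it takes over 53 s, if anything falls off the work surface, if the arm or the gripper's body presses on something with over 40 N, if the wrist force passes 120 N, or if a joint passes its speed limit or range.

## Working session

There is one attempt and no reset: what is moved stays moved. The work goes in short steps, Python scripts to look and compute and a tool call to move; the robot and the scene stay as the last step left them, time stands still between calls to the robot, and variables do not carry over. Pictures are saved under pics/ and viewed, at most 10 in all, crops included, and the job is handed in when it is done.

Besides the shell and the picture viewer there is one more tool, called after "Call:" in YAML: its name, and indented under it one key for each argument. send_rows: Moves the arm, as the interface text tells. Its arguments: {"type":"object","properties":{"motion":{"type":"array"},"squeeze":{"type":"number"}},"required":["motion"]}

```bash
mkdir -p pics; cat > h.py <<'E'
from workcell import env, eyes
import numpy as np, cv2, pickle
def grab(n):
    f=eyes.grab_frame(n); pickle.dump(f,open(f'{n}.pkl','wb')); return f
def save(f,p): cv2.imwrite(p,cv2.cvtColor(f['pixels'],cv2.COLOR_RGB2BGR))
def cloud(f):
    h,w=f['depth'].shape; v,u=np.mgrid[:h,:w]; d=f['depth']
    P=np.dstack([(u-f['cx'])/f['fx']*d,(v-f['cy'])/f['fy']*d,d])
    return (P-np.array(f['t']).ravel())@np.array(f['R'])   # R^T (P-t)
E
python3 - <<'E'
from h import *
for n in ('scene','top'):
    f=grab(n); save(f,f'pics/{n}0.png')
print(env.state())
E
```

```text
{'time_s': 0.1, 'qpos': array([ 6.88690860e+01,  1.83479862e+01,  8.96984094e+01, -8.41251242e-04,
        7.20441593e+01, -1.14647964e+00]), 'qvel': array([ 0.00035958, -0.04031543, -0.17124054, -0.03651706, -0.14812999,
        0.08251891]), 'effort': array([ 6.66743290e-04, -4.13329554e+01, -2.32511652e+01,  7.29187927e-02,
        4.22029174e-02, -5.40819758e-05]), 'ee_pos': array([196.36341024, 539.95841908, 213.21109542]), 'ee_rot': array([-1.79909447e+02, -1.01216049e-03,  1.60015825e+02]), 'force': array([-0.14994813,  0.37322607, -0.43223936]), 'torque': array([-0.02388613, -0.03937957, -0.00784456]), 'gripper_force': 0.0, 'gripper_width': 91.32984564456099}
```

View pics/scene0.png

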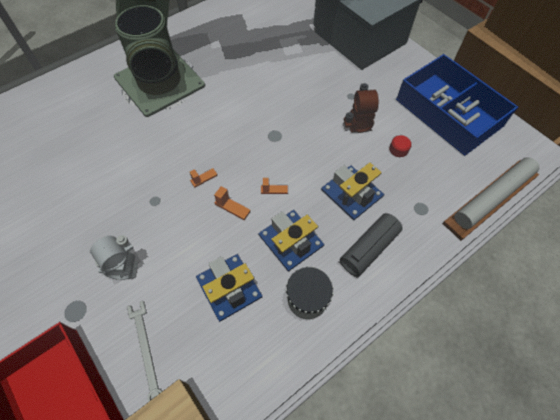

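View pics/top0.png

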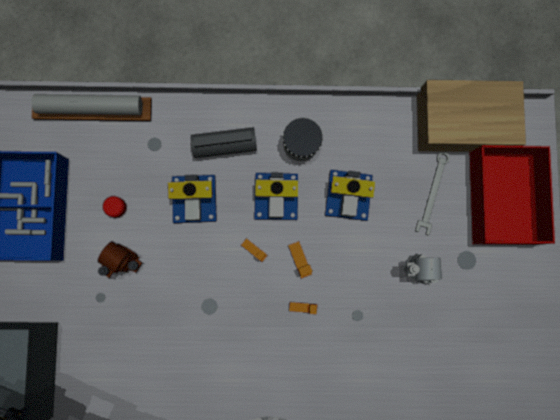

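Scene view: the arm base is at (150,80) and the stations are at (228,285), (292,238) and (352,190). In the top view the stations are at (350,195), (276,195) and (192,197). The orange spacer candidates (top view) are at (254,250), (300,259) and (303,308). The one at (300,259) looks largest, so I'll measure it and confirm in a crop.

```bash
cat > m.py <<'E'
from h import *
for n in ('top','scene'):
    f=pickle.load(open(n+'.pkl','rb')); W=cloud(f); hsv=cv2.cvtColor(f['pixels'],cv2.COLOR_RGB2HSV)
    print(n, f['fx'], 'cam', -np.array(f['R']).T@np.array(f['t']).ravel())
    for nm,lo,hi,amin in (('orange',(5,150,90),(17,255,255),60),('yellow',(20,150,90),(32,255,255),100),('blue',(100,120,40),(125,255,255),300)):
        m=cv2.inRange(hsv,lo,hi); k,l,s,c=cv2.connectedComponentsWithStats(m)
        for i in range(1,k):
            if s[i,4]<amin: continue
            P=W[(l==i)&(f['depth']>0)]
            zs=np.percentile(P[:,2],[5,25,50,75,95])
            r=cv2.minAreaRect(P[:,:2].astype(np.float32))
            print(nm,c[i].round(),s[i,4],'z',zs.round(1),'med',np.median(P,0).round(1),'rect',np.round(r[0],1),np.round(r[1],1),round(r[2],1))
f=pickle.load(open('top.pkl','rb'))
a=cv2.resize(f['pixels'][160:320,160:385],None,fx=3.5,fy=3.5,interpolation=cv2.INTER_CUBIC)
cv2.imwrite('pics/crop.png',a[:,:,::-1])
E
python3 m.py
```

```text
top 510.02428217946994 cam [ 476.40867818   13.25770961 1290.68348225]
yellow [352. 187.] 484 z [63.4 66.  67.5 69.2 71.4] med [ 674.1 -190.5   67.5] rect [ 676.  -198.2] [102.2  39. ] 83.0
yellow [190. 190.] 531 z [77.5 80.2 81.8 83.4 85.9] med [659.9 187.5  81.8] rect [662.  195.8] [ 40.6 102. ] 3.3
yellow [276. 188.] 488 z [62.  64.2 65.8 67.5 70. ] med [668.1 -10.1  65.8] rect [670.  -11.5] [102.2  38.8] 89.4
blue [ 27. 208.] 4351 z [ 1.1  3.9  5.9  8.7 79.6] med [618.  610.3   5.9] rect [618.9 600.2] [258.3 170.8] 0.1
blue [333. 200.] 362 z [ 7.2  9.8 11.5 13.4 15.5] med [ 644.2 -156.9   11.5] rect [ 667.7 -161.2] [ 38.  116.8] 84.9
blue [197. 206.] 660 z [ 7.8 10.2 11.9 13.6 16.1] med [624.3 170.8  11.9] rect [649.1 195.2] [117.2 107. ] 3.5
scene 410.9210612960408 cam [ 964.49952616 -293.49441571  906.64859011]
orange [207. 175.] 95 z [ 6.8  7.9  9.3 10.5 11.9] med [382.  -72.3   9.3] rect [381.1 -72.7] [42.8 19.1] 85.9
orange [220. 192.] 63 z [54.  55.  56.1 57.4 58.7] med [472.9 -85.8  56.1] rect [472.2 -86.4] [17.2 24.7] 20.5
orange [278. 189.] 116 z [ 6.9  8.3  9.3 10.7 12.
[... 378 characters left out ...]
.1] [37.  44.8] 5.3
yellow [294. 234.] 431 z [63.7 65.4 66.3 67.2 68.6] med [674.3 -29.7  66.3] rect [670.8 -15. ] [99.7 38.2] 89.2
yellow [228. 283.] 570 z [65.7 67.2 68.2 69.1 70.6] med [ 678.6 -210.6   68.2] rect [ 675.6 -200.8] [99.7 38. ] 83.0
blue [457. 103.] 5637 z [ 4.  13.2 41.2 63.8 79.2] med [625.7 628.3  41.2] rect [621.  600.4] [260.  175.9] 0.1
blue [348. 200.] 445 z [ 9.3 11.  12.1 13.4 14.7] med [677.5 160.6  12.1] rect [650.4 190.5] [115.9 103.8] 3.1
blue [289. 249.] 560 z [ 9.3 11.1 12.1 13.3 14.9] med [691.1 -44.1  12.1] rect [658.6 -15.3] [105.6 116.8] 89.6
blue [236. 302.] 531 z [ 9.3 11.  12.1 13.2 14.9] med [ 705.3 -218.1   12.1] rect [ 701.4 -203.5] [106.4  41.5] 82.6
```

View pics/crop.png

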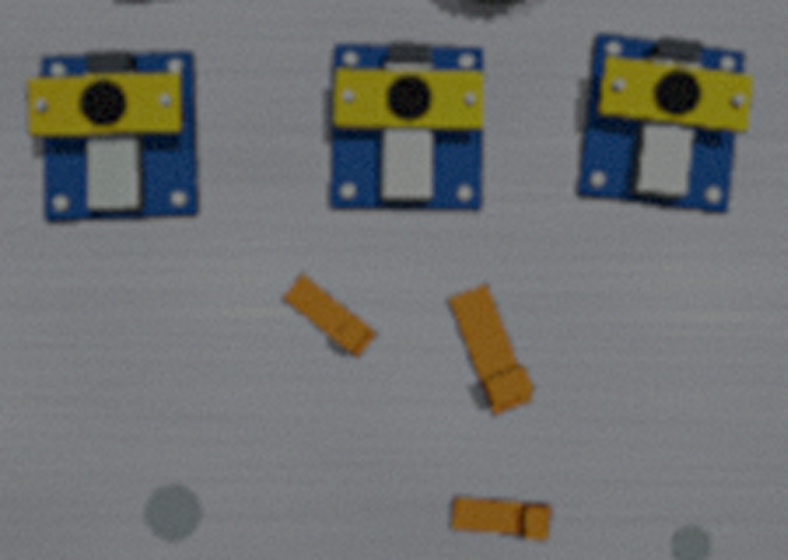

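The crop confirms it. The spacer at top (300,259) is clearly the longest and widest, with its tab at the lower right end and a 12 mm tongue; the other two are smaller, with tongue tops at about 9 mm. The plate tops sit at 82, 66 and 68 mm, so only the station at top (192,190), world about (662,195), has a gap of about 22 mm. That is the target station. I'm moving above the spacer now.

Call:
send_rows:
  motion:
    - [0.44, -1, 0, 0, 0, 0.69, 1]
    - [0.44, -1, 0, 0, 0, 0.69, 1]
    - [0.44, -1, 0, 0, 0, 0.69, 1]
    - [0.44, -1, 0, 0, 0, 0.69, 1]
    - [0.44, -1, 0, 0, 0, 0.69, 1]
    - [0.44, -1, 0, 0, 0, 0.69, 1]
    - [0.44, -1, 0, 0, 0, 0.69, 1]
    - [0.44, -1, 0, 0, 0, 0.69, 1]
    - [0.44, -1, 0, 0, 0, 0.69, 1]
    - [0.44, -1, 0, 0, 0, 0.69, 1]
    - [0.44, -1, 0, 0, 0, 0.69, 1]
    - [0.44, -1, 0, 0, 0, 0.69, 1]
    - [0.44, -1, 0, 0, 0, 0.69, 1]
    - [0.44, -1, 0, 0, 0, 0.69, 1]

```text
time_s: 1.85
ee_pos: [416.3, 41.2, 214.0]
ee_rot: [180.0, 0.0, -158.5]
force: [0.3, 0.3, 0.3]
gripper_width: 91.5
gripper_force: 0.0
```

Call:
send_rows:
  motion:
    - [0.112, -0.254, 0, 0, 0, 0, 1]
    - [0.112, -0.254, 0, 0, 0, 0, 1]
    - [0.112, -0.254, 0, 0, 0, 0, 1]
    - [0.112, -0.254, 0, 0, 0, 0, 1]

```text
time_s: 2.35
ee_pos: [472.4, -86.5, 213.6]
ee_rot: [179.9, -0.0, -158.7]
force: [-0.6, 0.2, 0.1]
gripper_width: 91.4
gripper_force: 0.0
```

```bash
cat >> h.py <<'E'
from scipy.spatial.transform import Rotation as Ro
def wrist(name):
    s=env.state(); f=eyes.grab_frame('wrist')
    T=np.eye(4); T[:3,:3]=Ro.from_euler('xyz',s['ee_rot'],degrees=True).as_matrix(); T[:3,3]=s['ee_pos']
    M=np.linalg.inv(T@np.array(f['T_tool_cam'])); f['R']=M[:3,:3]; f['t']=M[:3,3]
    f['s']=s; pickle.dump(f,open('wrist.pkl','wb')); save(f,f'pics/{name}.png'); return f
E
cat > w.py <<'E'
from h import *
f=wrist('w1'); W=cloud(f); hsv=cv2.cvtColor(f['pixels'],cv2.COLOR_RGB2HSV)
print(f['s']['ee_pos'],f['s']['ee_rot'],'cam',-f['R'].T@f['t'])
m=cv2.inRange(hsv,(4,140,50),(18,255,255))
ok=(m>0)&(f['depth']>0)
for a,b in ((52,60),(9,15)):
    q=(ok&(W[...,2]>a)&(W[...,2]<b)).astype(np.uint8); k,l,s,c=cv2.connectedComponentsWithStats(q)
    for i in range(1,k):
        if s[i,4]<150: continue
        P=W[l==i]; r=cv2.minAreaRect(P[:,:2].astype(np.float32))
        print((a,b),c[i].round(),s[i,4],P.mean(0).round(1),np.round(r[0],1),np.round(r[1],1),round(r[2],1))
E
python3 w.py
```

```text
[472.38691231 -86.54790651 213.64515103] [ 1.79933111e+02 -3.72923123e-02 -1.58653922e+02] cam [ 410.03868627 -111.16735177  384.18087693]
(52, 60) [282. 203.] 508 [470.5 -85.7  55.7] [470.6 -85.6] [19.3 27.8] 21.6
(9, 15) [323. 123.] 410 [379.2 -72.8   9.6] [379.6 -73.4] [45.7 21.3] 85.8
(9, 15) [282. 233.] 1001 [513.1 -68.7  11.7] [513.5 -68.5] [51.6 27.8] 21.1
```

View pics/w1.png

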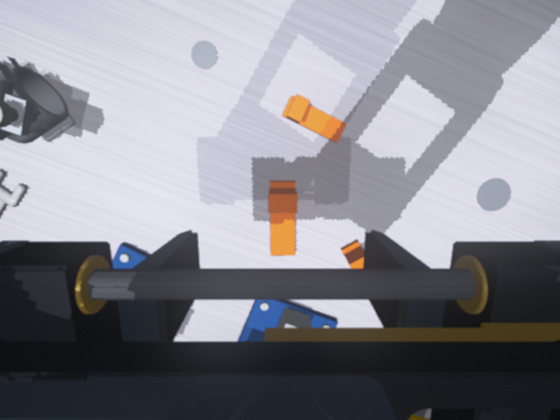

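The wrist view shows the target spacer centred between the fingers: tab at (283,203), tongue at (283,235), pose (471,-86), yaw 21.4°. Going down to grasp it.

Call:
send_rows:
  motion:
    - [-0.003, 0.0015, -0.1, 0, 0, 0, 1]
    - [-0.003, 0.0015, -0.2, 0, 0, 0, 1]
    - [-0.003, 0.0015, -0.3, 0, 0, 0, 1]
    - [-0.003, 0.0015, -0.36, 0, 0, 0, 1]
    - [-0.003, 0.0015, -0.392, 0, 0, 0, 1]
    - [-0.003, 0.0015, -0.392, 0, 0, 0, 1]
    - [-0.003, 0.0015, -0.392, 0, 0, 0, -1]
    - [-0.003, 0.0015, -0.392, 0, 0, 0, -1]
    - [-0.003, 0.0015, -0.392, 0, 0, 0, -1]
    - [-0.003, 0.0015, -0.392, 0, 0, 0, -1]
    - [-0.003, 0.0015, -0.392, 0, 0, 0, -1]
    - [-0.003, 0.0015, -0.392, 0, 0, 0, -1]
  squeeze: 25

```text
time_s: 3.9
ee_pos: [471.0, -85.9, 18.0]
ee_rot: [180.0, -0.0, -158.6]
force: [0.1, -0.2, 0.3]
gripper_width: 34.3
gripper_force: 0.0
```

Call:
send_rows:
  motion:
    - [0, 0, 0, 0, 0, 0, -1]
    - [0, 0, 0, 0, 0, 0, -1]
    - [0, 0, 0, 0, 0, 0, -1]
    - [0, 0, 0, 0, 0, 0, -1]

```text
time_s: 4.4
ee_pos: [471.0, -85.9, 18.0]
ee_rot: [180.0, -0.0, -158.6]
force: [-0.2, -0.4, 0.3]
gripper_width: 29.6
gripper_force: 25.0
```

Call:
send_rows:
  motion:
    - [0, 0, 0.1, 0, 0, 0, -1]
    - [0, 0, 0.22, 0, 0, 0, -1]
    - [0, 0, 0.28, 0, 0, 0, -1]
    - [0.04, 0.3, 0.28, 0, 0, -0.3, -1]
    - [0.04, 0.3, 0.28, 0, 0, -0.3, -1]
    - [0.08, 0.546, 0.28, 0, 0, -0.302, -1]
    - [0.08, 0.546, 0.28, 0, 0, -0.302, -1]
    - [0.08, 0.546, 0.28, 0, 0, -0.302, -1]
    - [0.08, 0.546, 0.28, 0, 0, -0.302, -1]
    - [0.08, 0.546, 0.28, 0, 0, -0.302, -1]

```text
time_s: 5.65
ee_pos: [510.4, 186.5, 157.5]
ee_rot: [-180.0, -0.1, -176.7]
force: [-0.2, -0.7, -2.1]
gripper_width: 30.0
gripper_force: 25.0
```

```bash
cat > s.py <<'E'
from h import *
import sys
f=wrist(sys.argv[1]); g={'wrist':f,'scene':grab('scene'),'top':grab('top')}
print(f['s']['ee_pos'],f['s']['ee_rot'],f['s']['gripper_width'])
for n,f in g.items():
    W=cloud(f); hsv=cv2.cvtColor(f['pixels'],cv2.COLOR_RGB2HSV)
    near=(abs(W[...,0]-650)<90)&(abs(W[...,1]-195)<80)&(f['depth']>0)
    def rep(nm,m):
        q=(m&near).astype(np.uint8)
        P=W[q>0]
        if len(P)<40: return
        r=cv2.minAreaRect(P[:,:2].astype(np.float32)); print(n,nm,len(P),P.mean(0).round(1),np.round(r[0],1),np.round(r[1],1),round(r[2],1))
    H,S,V=[hsv[...,i].astype(int) for i in range(3)]
    rep('yellow',(H>19)&(H<33)&(S>140)&(abs(W[...,2]-82)<5))
    rep('rail',(S<80)&(abs(W[...,2]-50)<4)&(W[...,0]<650)&(abs(W[...,1]-193)<24))
    rep('pad',(V<60)&(abs(W[...,2]-88)<4)&(abs(W[...,0]-662)<22)&(abs(W[...,1]-195)<22))
    rep('blue',(H>100)&(H<125)&(S>120)&(abs(W[...,2]-12)<5))
    m=((H>3)&(H<18)&(S>140)&(f['depth']>0)&(W[...,2]>75)&(W[...,0]<640)&(W[...,1]>100))
    for a,b in ((40,500),):
        P=W[m]
        if len(P)>40:
            z=P[:,2]; print(n,'spacer z hist',np.percentile(z,[2,50,98]).round(1)); 
E
python3 s.py w2
```

```text
[510.4410827  186.51402593 157.48444553] [-1.79951921e+02 -8.04658424e-02 -1.76690409e+02] 29.961163422226658
wrist blue 160 [635.6 193.5  11.6] [635.3 193.6] [16.2 70.9] 3.9
wrist spacer z hist [114.7 151.4 261.9]
scene yellow 381 [663.7 189.3  82.1] [661.8 193.3] [39.2 99. ] 1.9
scene rail 170 [611.5 192.3  50.1] [611.8 192.8] [38.3 35.4] 6.5
scene pad 95 [661.7 193.   88.1] [661.  192.8] [26.2 27.9] 48.5
scene blue 461 [661.  168.6  12. ] [650.2 192.7] [116.3 106.6] 3.3
scene spacer z hist [116.9 151.5 176.7]
top yellow 512 [661.  194.4  81.9] [661.6 195.8] [ 39.8 102.7] 2.7
top rail 252 [620.4 193.7  49.9] [620.  194.3] [49.9 32.6] 1.5
top pad 105 [660.9 195.8  88.2] [660.8 195.7] [27.4 26.8] 45.8
top blue 528 [641.5 177.8  12.1] [649.1 195.2] [117.7 106.7] 3.2
top spacer z hist [ 90.8 123.3 477.1]
```

View pics/w2.png

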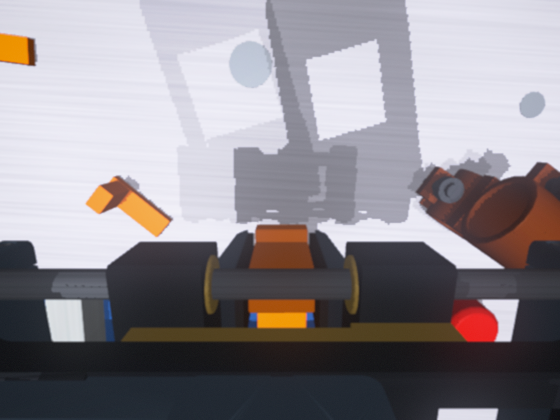

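The wrist view shows the spacer held square between the fingers: tab at (280,270), tongue emerging at (283,320). The station is hidden behind the gripper. The scene and top cameras disagree by about 3 mm in y, so I'll use the held spacer as a reference to work out each camera's bias.

```bash
cat > b.py <<'E'
from h import *
s=env.state(); p=s['ee_pos']; yaw=np.radians(s['ee_rot'][2]+180); ax=np.array([np.cos(yaw),np.sin(yaw)]); n=np.array([-ax[1],ax[0]])
for c in ('scene','top'):
    f=pickle.load(open(c+'.pkl','rb')); W=cloud(f); hsv=cv2.cvtColor(f['pixels'],cv2.COLOR_RGB2HSV); H,S=hsv[...,0],hsv[...,1]
    m=(H>3)&(H<19)&(S>110)&(f['depth']>0)&(abs(W[...,2]-(p[2]-6))<5)
    d=W[...,:2]-p[:2]; m&=(np.hypot(d[...,0],d[...,1])<110)
    P=W[m]
    if len(P)<20: print(c,len(P)); continue
    d=P[:,:2]-p[:2]; a=d@ax; b=d@n
    r=cv2.minAreaRect(P[:,:2].astype(np.float32))
    print(c,len(P),'along',np.percentile(a,[0,1,99,100]).round(1),'across',np.percentile(b,[0,2,50,98,100]).round(1),r[1],r[2],'z',np.median(P[:,2]))
E
python3 b.py
```

```text
scene 295 along [ 9.1 10.4 73.9 74.2] across [-14.5 -13.6  -0.4  14.3  16.4] (65.01036071777344, 30.7585391998291) 3.6824827194213867 z 151.7530721845659
top 36 along [56.2 56.2 72.5 72.5] across [-12.3 -12.2  -7.9  -2.7  -1.7] (16.247478485107422, 10.594223976135254) 2.6209487915039062 z 152.18223289246504
```

The scene camera agrees with the held spacer, and the top camera reads about 2.5 mm too far in y. That puts the seat at about (661.5,193.2), yaw 3.2°. I'm moving to just above the rail entry.

Call:
send_rows:
  motion:
    - [0.082, 0, -0.05, 0, 0, 0, -1]
    - [0.082, 0, -0.12, 0, 0, 0, -1]
    - [0.082, 0, -0.16, 0, 0, 0, -1]
    - [0.082, 0, -0.17, 0, 0, 0, -1]
    - [0.082, 0, -0.17, 0, 0, 0, -1]
    - [0.082, 0, -0.17, 0, 0, 0, -1]

```text
time_s: 6.55
ee_pos: [552.8, 187.2, 74.2]
ee_rot: [180.0, 0.1, -176.7]
force: [-0.2, -0.0, -1.5]
gripper_width: 30.0
gripper_force: 25.0
```

```bash
python3 - <<'E'
from h import *
f=grab('scene'); s=env.state(); print(s['ee_pos'],s['ee_rot'])
R,t=np.array(f['R']),np.array(f['t']).ravel()
c=R@np.array([640,193,55])+t; u=int(f['fx']*c[0]/c[2]+f['cx']); v=int(f['fy']*c[1]/c[2]+f['cy'])
a=f['pixels'][v-45:v+45,u-60:u+60]; print('crop origin',u-60,v-45)
cv2.imwrite('pics/c3.png',cv2.resize(a,None,fx=6,fy=6,interpolation=cv2.INTER_CUBIC)[:,:,::-1])
E
python3 b.py
```

```text
[552.71603269 187.23756935  74.15952248] [ 1.79962282e+02  1.26055080e-01 -1.76717835e+02]
crop origin 292 134
scene 268 along [ 9.  10.6 73.9 74.2] across [-15.2 -13.9  -0.9  14.   16.6] (65.02027893066406, 31.211240768432617) 5.175943374633789 z 68.37582593328709
top 0
```

View pics/c3.png

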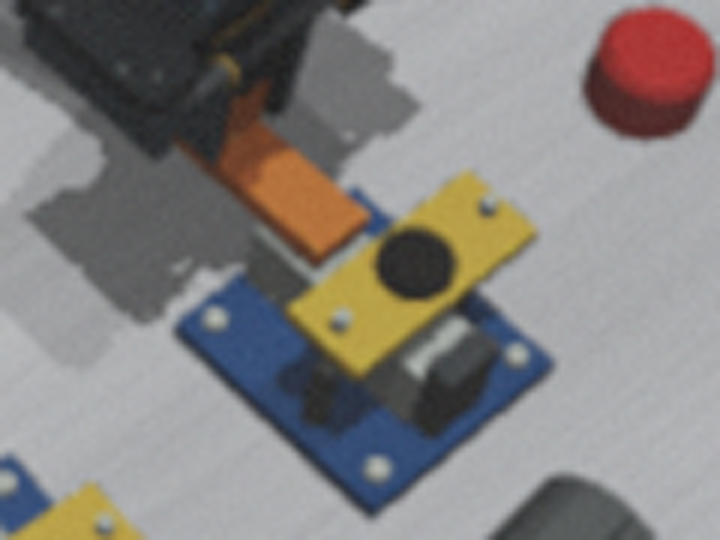

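The crop shows the spacer nose (345,240) just ahead of the plate, over the rail. The plate pins are at crop (488,207) and (340,320), i.e. full image (373.3,168.5) and (348.7,187.3). I'll cast the pins, the pad and the stop for a finer centreline.

```bash
python3 - <<'E'
from h import *
f=pickle.load(open('scene.pkl','rb')); R,t=np.array(f['R']),np.array(f['t']).ravel(); C=-R.T@t
def ray(u,v,z):
    d=R.T@np.array([(u-f['cx'])/f['fx'],(v-f['cy'])/f['fy'],1]); return (C+d*(z-C[2])/d[2])[:2]
g=f['pixels'].astype(int); hsv=cv2.cvtColor(f['pixels'],cv2.COLOR_RGB2HSV)
out=[]
for (u,v) in ((373.3,168.5),(348.7,187.3)):
    u0,v0=int(round(u)),int(round(v)); yy,xx=np.mgrid[v0-2:v0+3,u0-2:u0+3]
    w=np.clip(200-hsv[v0-2:v0+3,u0-2:u0+3,1].astype(float),0,None); uc,vc=(w*xx).sum()/w.sum(),(w*yy).sum()/w.sum()
    out.append(ray(uc,vc,89)); print(uc,vc,out[-1])
a,b=out; d=a-b; print('pins mid',(a+b)/2,'dist',np.linalg.norm(d),'yaw',np.degrees(np.arctan2(-d[0],d[1])))
m=(hsv[...,2]<75); k,l,s,c=cv2.connectedComponentsWithStats(m[165:195,345:380].astype(np.uint8))
i=l[12,16]; print('pad',s[i,4],c[i]+[345,165],ray(*(c[i]+[345,165]),86.5))
# yellow mask outline -> top face at z=82
W=cloud(f); y=(hsv[...,0]>19)&(hsv[...,0]<33)&(hsv[...,1]>120)&(abs(W[...,1]-195)<80)&(abs(W[...,0]-661)<60)&(W[...,2]>70)
v,u=np.nonzero(y); h=cv2.convexHull(np.c_[u,v].astype(np.int32)); mm=np.zeros(y.shape,np.uint8); cv2.fillPoly(mm,[h],1)
v,u=np.nonzero(mm); P=np.array([ray(p,q,82) for p,q in zip(u,v)],dtype=np.float32)
print('plate',P.mean(0),cv2.minAreaRect(P))
E
```

```text
373.15176344852154 167.61845386533665 [659.54711672 235.65307009]
348.6961347110601 186.86375813241486 [663.83644101 152.13841108]
pins mid [661.69177887 193.89574059] dist 83.62473660469355 yaw 2.940135648594989
pad 108 [360.60185185 177.7037037 ] [661.28501153 193.31019734]
plate [662.0534  191.56006] ((662.2385864257812, 193.0908966064453), (42.365203857421875, 104.5877685546875), 2.0207581520080566)
```

Call:
send_rows:
  motion:
    - [0, 0.001, -0.004, 0, 0, -0.004, -1]
    - [0, 0.001, -0.008, 0, 0, -0.004, -1]
    - [0, 0.001, -0.01, 0, 0, -0.004, -1]
    - [0, 0.001, -0.01, 0, 0, -0.004, -1]
    - [0, 0.001, -0.01, 0, 0, -0.004, -1]

```text
time_s: 7.22
ee_pos: [552.0, 187.7, 68.0]
ee_rot: [180.0, -0.0, -176.9]
force: [0.4, 0.3, -1.7]
gripper_width: 30.1
gripper_force: 25.0
```

Call:
send_rows:
  motion:
    - [0, 0, -0.001, 0, 0, 0, -1]
    - [0, 0, -0.002, 0, 0, 0, -1]
    - [0, 0, -0.002, 0, 0, 0, -1]

```text
time_s: 7.6
ee_pos: [552.0, 187.7, 67.8]
ee_rot: [180.0, 0.0, -176.9]
force: [-3.0, -0.9, 5.3]
gripper_width: 29.9
gripper_force: 25.0
```

Call:
send_rows:
  motion:
    - [0, 0, 0.001, 0, 0, 0, -1]
    - [0.015, 0.0008, 0.001, 0, 0, 0, -1]
    - [0.03, 0.0016, 0.001, 0, 0, 0, -1]
    - [0.045, 0.0024, 0.001, 0, 0, 0, -1]
    - [0.06, 0.0032, 0.001, 0, 0, 0, -1]
    - [0.075, 0.004, 0.001, 0, 0, 0, -1]
    - [0.09, 0.0049, 0.001, 0, 0, 0, -1]
    - [0.105, 0.0057, 0.001, 0, 0, 0, -1]
    - [0.115, 0.0062, 0.001, 0, 0, 0, -1]
    - [0.118, 0.0064, 0.001, 0, 0, 0, -1]
    - [0.118, 0.0064, 0.001, 0, 0, 0, -1]

```text
time_s: 8.98
ee_pos: [610.4, 190.9, 68.0]
ee_rot: [180.0, -0.1, -177.0]
force: [-3.6, -0.2, 6.7]
gripper_width: 29.6
gripper_force: 25.0
```

```bash
python3 - <<'E'
from h import *
f=grab('scene'); s=env.state(); print(s['ee_pos'],s['force'])
a=f['pixels'][134:224,292:412]
cv2.imwrite('pics/c4.png',cv2.resize(a,None,fx=6,fy=6,interpolation=cv2.INTER_CUBIC)[:,:,::-1])
E
```

```text
[610.41621857 190.86745633  67.95230655] [-4.04497605 -0.41115653  5.65032205]
```

View pics/c4.png

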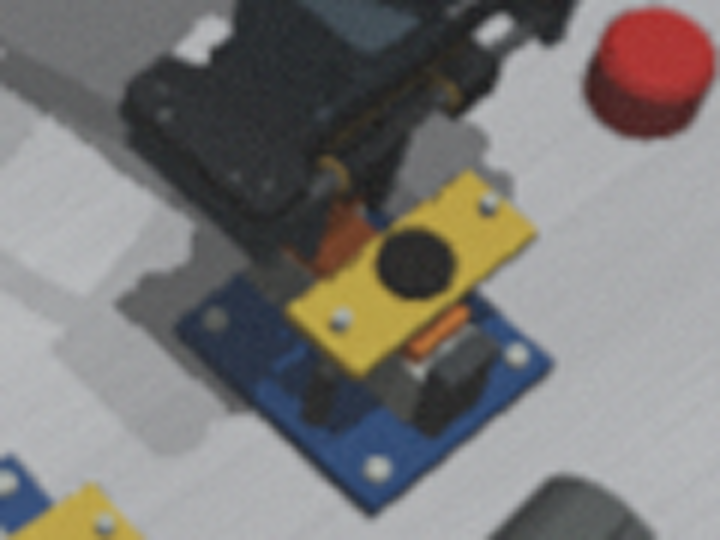

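The crop shows the spacer's orange nose (435,335) out past the plate, about 5 mm short of the dark stop (465,360). I'll creep in.

Call:
send_rows:
  motion:
    - [0.002, 0.0001, 0.0004, 0, 0, 0, -1]
    - [0.004, 0.0002, 0.0004, 0, 0, 0, -1]
    - [0.006, 0.0003, 0.0004, 0, 0, 0, -1]
    - [0.008, 0.0004, 0.0004, 0, 0, 0, -1]
    - [0.009, 0.0005, 0.0004, 0, 0, 0, -1]
    - [0.009, 0.0005, 0.0004, 0, 0, 0, -1]

```text
time_s: 9.78
ee_pos: [614.2, 191.1, 68.0]
ee_rot: [-180.0, -0.2, -176.9]
force: [-6.5, -0.2, 7.0]
gripper_width: 29.9
gripper_force: 25.0
```

Call:
send_rows:
  motion:
    - [0.001, 0, 0.0004, 0, 0, 0, -1]
    - [0.002, 0.0001, 0.0004, 0, 0, 0, -1]
    - [0.003, 0.0002, 0.0004, 0, 0, 0, -1]
    - [0.003, 0.0002, 0.0004, 0, 0, 0, -1]

```text
time_s: 10.28
ee_pos: [614.3, 191.0, 68.1]
ee_rot: [-180.0, -0.3, -177.0]
force: [-9.1, -1.1, 9.6]
gripper_width: 30.0
gripper_force: 25.0
```

Call:
send_rows:
  motion:
    - [0, 0, 0.0012, 0, 0, 0, -1]
    - [0, 0, 0.0016, 0, 0, 0, -1]
    - [0.001, 0, 0.0016, 0, 0, 0, -1]
    - [0.002, 0, 0.0016, 0, 0, 0, -1]
    - [0.002, 0, 0.0016, 0, 0, 0, -1]

```text
time_s: 10.9
ee_pos: [614.4, 191.1, 68.4]
ee_rot: [-180.0, -0.5, -177.0]
force: [-10.8, 0.5, 7.1]
gripper_width: 29.8
gripper_force: 25.0
```

```bash
python3 - <<'E'
from h import *
f=grab('scene'); s=env.state(); print(s['ee_pos'],s['force'])
a=f['pixels'][164:214,332:392]
cv2.imwrite('pics/c5.png',cv2.resize(a,None,fx=10,fy=10,interpolation=cv2.INTER_CUBIC)[:,:,::-1])
E
```

```text
[614.38432017 191.03315377  68.36866383] [-10.26612944   0.3227595    7.7112137 ]
```

View pics/c5.png

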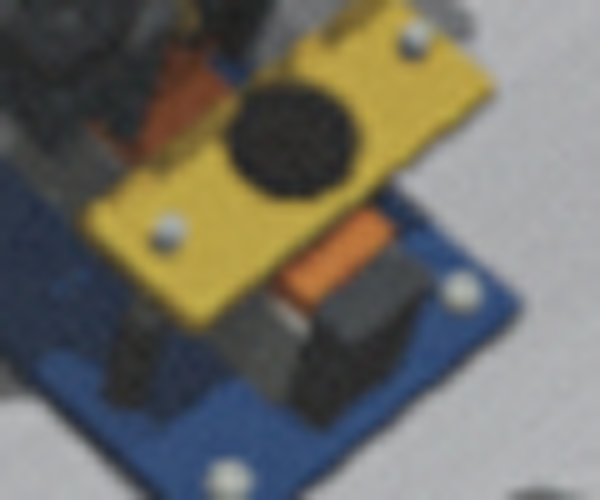

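The crop shows the orange nose (340,255) touching the dark stop (370,290), square to it. I'll relax the push and then open the fingers.

Call:
send_rows:
  motion:
    - [-0.003, 0, 0, 0, 0, 0, -1]
    - [-0.006, 0, 0, 0, 0, 0, -1]
    - [-0.006, 0, 0, 0, 0, 0, -1]

```text
time_s: 11.32
ee_pos: [614.3, 191.0, 68.1]
ee_rot: [-180.0, -0.1, -177.0]
force: [-3.2, 0.7, 1.0]
gripper_width: 29.5
gripper_force: 25.0
```

Call:
send_rows:
  motion:
    - [0, 0, 0, 0, 0, 0, 0.3]
    - [0, 0, 0, 0, 0, 0, 0.3]
    - [0, 0, 0, 0, 0, 0, 0.3]
    - [0, 0, 0, 0, 0, 0, 0.3]
    - [0, 0, 0, 0, 0, 0, 0.3]
    - [0, 0, 0, 0, 0, 0, 0.3]

```text
time_s: 12.08
ee_pos: [615.0, 191.2, 68.7]
ee_rot: [180.0, 0.0, -176.9]
force: [0.1, -0.6, 0.3]
gripper_width: 59.3
gripper_force: 0.0
```

Call:
send_rows:
  motion:
    - [0, 0, 0.04, 0, 0, 0, 0.3]
    - [0, 0, 0.12, 0, 0, 0, 0.3]
    - [0, 0, 0.2, 0, 0, 0, 0.3]
    - [0, 0, 0.2, 0, 0, 0, -1]
    - [-0.1, 0, 0.3, 0, 0, 0, -1]
    - [-0.1, 0, 0.3, 0, 0, 0, -1]
    - [-0.1, 0, 0.3, 0, 0, 0, -1]
    - [-0.1, 0, 0.3, 0, 0, 0, -1]

```text
time_s: 13.08
ee_pos: [565.1, 190.9, 217.0]
ee_rot: [-180.0, -0.1, -177.0]
force: [-0.3, 0.3, -0.2]
gripper_width: 12.5
gripper_force: 0.0
```

```bash
cat > chk.py <<'E'
from h import *
import sys
f=grab('scene'); s=env.state(); print(s['ee_pos'],s['force'],s['gripper_width'])
a=f['pixels'][144:214,312:402]
cv2.imwrite(f'pics/{sys.argv[1]}.png',cv2.resize(a,None,fx=8,fy=8,interpolation=cv2.INTER_CUBIC)[:,:,::-1])
W=cloud(f); hsv=cv2.cvtColor(f['pixels'],cv2.COLOR_RGB2HSV); H,S=hsv[...,0],hsv[...,1]
o=(H>3)&(H<18)&(S>110)&(abs(W[...,0]-650)<60)&(abs(W[...,1]-193)<40)
for a,b in ((100,112),(57,67)):
    P=W[o&(W[...,2]>a)&(W[...,2]<b)]
    if len(P)>8: print((a,b),len(P),P.mean(0).round(1),P.min(0).round(1),P.max(0).round(1),cv2.minAreaRect(P[:,:2].astype(np.float32)))
y=(H>19)&(H<33)&(S>130)&(abs(W[...,0]-661)<40)&(abs(W[...,1]-193)<70); print('plate z',np.median(W[y][:,2]))
E
python3 chk.py c6
```

```text
[565.12962292 190.95321998 216.93748738] [-0.2470492   0.20933033  0.24981854] 8.185981903543004
(100, 112) 95 [615.9 189.8 105.6] [605.1 175.8 100.8] [626.3 205.1 109.6] ((615.3483276367188, 190.8730926513672), (20.439985275268555, 29.976205825805664), 5.54689359664917)
(57, 67) 124 [649.3 189.8  62.1] [599.3 175.5  57.1] [688.6 209.5  66.9] ((643.2471923828125, 192.40597534179688), (89.54244995117188, 29.57654571533203), 3.8388047218322754)
plate z 82.088316491928
```

View pics/c6.png

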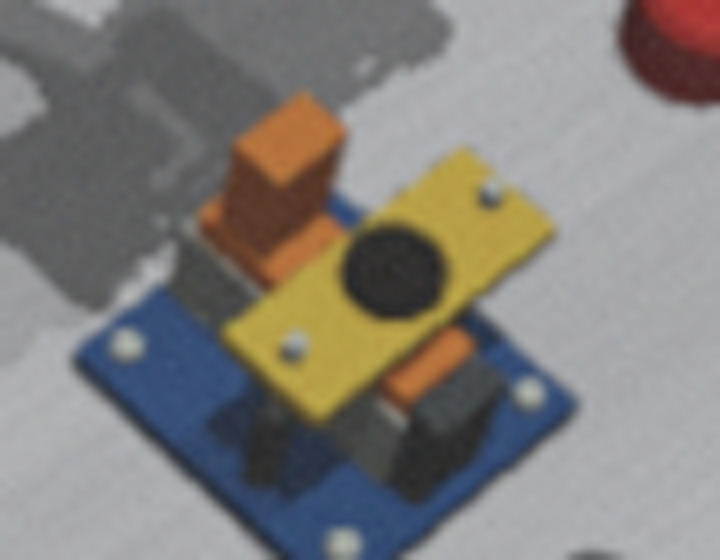

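The spacer lies flat (tongue top 62 mm, tab top 106 mm) and square, with its nose at the stop (crop (430,365)). Next I move the shut fingers over the pad.

Call:
send_rows:
  motion:
    - [0.12, 0.003, 0, 0, 0, 0, -1]
    - [0.193, 0.005, 0, 0, 0, 0, -1]
    - [0.193, 0.005, -0.05, 0, 0, 0, -1]
    - [0.193, 0.005, -0.15, 0, 0, 0, -1]
    - [0.193, 0.005, -0.22, 0, 0, 0, -1]
    - [0.193, 0.005, -0.244, 0, 0, 0, -1]
    - [0.193, 0.005, -0.244, 0, 0, 0, -1]
    - [0.193, 0.005, -0.244, 0, 0, 0, -1]
  squeeze: 10

```text
time_s: 14.12
ee_pos: [662.8, 194.0, 98.4]
ee_rot: [180.0, 0.2, -176.9]
force: [-0.9, -0.6, 0.6]
gripper_width: 0.5
gripper_force: 0.0
```

Call:
send_rows:
  motion:
    - [-0.001, -0.001, -0.005, 0, 0, 0, -1]
    - [-0.001, -0.001, -0.011, 0, 0, 0, -1]
    - [-0.001, -0.001, -0.017, 0, 0, 0, -1]
    - [-0.001, -0.001, -0.023, 0, 0, 0, -1]
    - [-0.001, -0.001, -0.028, 0, 0, 0, -1]
    - [-0.001, -0.001, -0.032, 0, 0, 0, -1]
    - [-0.001, -0.001, -0.032, 0, 0, 0, -1]
    - [-0.001, -0.001, -0.032, 0, 0, 0, -1]

```text
time_s: 15.12
ee_pos: [661.1, 193.2, 80.9]
ee_rot: [180.0, 0.0, -176.9]
force: [-0.8, -0.3, 3.7]
gripper_width: 0.5
gripper_force: 2.1
```

Call:
send_rows:
  motion:
    - [0, 0, -0.003, 0, 0, 0, -1]
    - [0, 0, -0.006, 0, 0, 0, -1]
    - [0, 0, -0.008, 0, 0, 0, -1]
    - [0, 0, -0.008, 0, 0, 0, -1]
    - [0, 0, -0.008, 0, 0, 0, -1]

```text
time_s: 15.75
ee_pos: [661.1, 193.2, 78.2]
ee_rot: [180.0, 0.1, -176.9]
force: [-2.7, -0.4, 10.9]
gripper_width: 0.6
gripper_force: 5.4
```

Call:
send_rows:
  motion:
    - [0, 0, -0.001, 0, 0, 0, -1]
    - [0, 0, -0.001, 0, 0, 0, -1]
    - [0, 0, -0.001, 0, 0, 0, -1]
    - [0, 0, -0.001, 0, 0, 0, -1]

```text
time_s: 16.25
ee_pos: [661.1, 193.2, 78.2]
ee_rot: [180.0, 0.1, -176.9]
force: [-4.6, -1.3, 13.6]
gripper_width: 0.1
gripper_force: 6.4
```

```bash
python3 chk.py c7
```

```text
[661.12705137 193.20192366  78.21128767] [-4.5360703  -1.27449225 13.00451103] 0.5874786545044608
(57, 67) 43 [683.7 193.8  62.1] [679.2 180.1  57.6] [687.8 207.7  65.8] ((683.6124877929688, 193.87075805664062), (8.002135276794434, 27.828222274780273), 2.334327459335327)
plate z 71.8814462159783
```

View pics/c7.png

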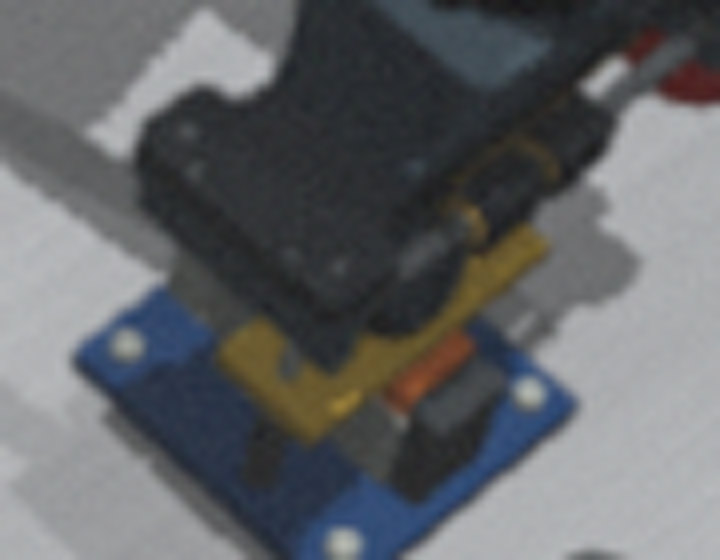

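The plate top is at 71.9 mm (gap 12 mm), flush on the spacer. The nose is still at the stop (crop (430,370)), and the arm is holding with about 13 N. Handing in.

```bash
python3 -c "
from workcell import env
print(env.job_done())"
```

```text
the job is handed in; nothing more can be done
None
```

The largest orange spacer is seated nose-to-stop, flat and square, in the only station whose gap was wide enough (about 22 mm). Its clamp plate is pressed flush and held with about 13 N, and the job was handed in at about 16 s.

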